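# Park a plain roller at the top of a check gutter and swing the keeper behind it

### The job

With the fingertips, push the plain straight-sided roller (not the spool-shaped one) up its own lane of the sloped gutter, over the crest and against the stop at the top, so that it stays there and does not roll back. Then push the keeper arm round until it stands square across that same lane, behind the parked roller. Only push: do not lift or carry the roller, and leave the spool-shaped roller and the things lying around where they are.

Things in the scene. Friction and masses are not known exactly. Their poses are not given: they have to be found in the camera images.
- gutter: Fixed aluminium gutter, base 290 x 170 mm. Origin: underside centre, on the worktop; +x uphill, +y left looking uphill, +z up. Two lanes along x, 54 mm wide, centred on y = +40 and y = -40 mm, parted by a 26 mm divider; divider and outer rails (to y = 75 mm either side) stand 12 mm above the lane floor. Other positions in mm below are in this frame.
- lane_foot (a point): On the lane floor's low end, at x = -135, y = 0, z = 14 mm. From here the floor rises by 7 degrees to the crest. A lip, x = -135 to -127 mm, top at z = 27 mm, closes the low end; fingertips pass above it to push a roller from behind.
- crest (a point): Highest line of the lane floor, at x = +75, y = 0, z = 40 mm; beyond it the floor falls by 10 degrees to the stop. A roller whose axis has passed x = +82 mm rolls on against the stop by itself and stays; let go short of the crest it rolls back.
- stop_face (a point): On the face of the upper stop, at x = +120, y = 0, z = 62 mm: dark upright plate across both lanes, 79 mm high, 11 mm thick. A parked roller touches it, its axis at x = +95, z = +62 mm.
- plain_roller: Plain straight-sided steel roller, loose: cylinder of diameter 50 mm, length 50 mm, 110 to 230 g. Origin at its centre; its own y axis is its rolling axis and lies across the lane (the x and z axes turn as it rolls). It starts in either lane at the low end, against the lip, with its centre at x = -107, z = 43 mm.
- spool_roller: Spool-shaped steel roller, loose: two end discs of diameter 50 mm, 9 mm thick, joined by a thin waist of diameter 28 mm; length 50 mm. Origin at its centre, its y axis is its rolling axis. It lies at the low end of the other lane, and stays there.
- keeper (a joint): Keeper hinge (rad), vertical axis on the divider at x = +60, y = 0 mm. At 0 the arm points downhill (-x) above the divider; starts within 0.08 of it. Negative swings it over the +y lane, positive over the -y lane; at -1.57 or +1.57 (end stops) it is square across that lane, 5 mm behind a parked roller. Light friction (0.4 N at the stud); it stays where left.
- keeper_tip (a point): Foot of the round black stud on the keeper arm, 52 mm from the hinge axis, at z = 72 mm. The arm is a steel bar reaching 58 mm from the axis, 10 mm thick, from z = 56 to 72 mm; the stud is 10 mm in diameter and rises to z = 86 mm.
- loupe: Black stand loupe, 41 mm diameter, 34 mm high, standing loose behind the gutter; a bystander. Origin at the centre of its underside.
- relay_1: Small black relay block 35 x 28 x 22 mm, loose on the worktop to the left; a bystander. Origin at the centre of its underside.
- awl_amber: Small amber-handled screwdriver 105 mm long, lying loose to the right; a bystander. Origin at its underside.
Not all that is in view belongs to the job. What is shaped like the plain_roller but blue, green or orange is not meant.

How it is judged (in metres and radians):
On the way, in this order (a step that is already met when the one before it is completed fails the run):
1. the plain roller is on its way up, rolling on the lane floor, the keeper still out of the way (x of plain_roller in the frame of gutter between -0.03 and 0.02 m and z of plain_roller in the frame of gutter below 0.062 m and value of joint keeper between -0.5 and 0.5 rad).
2. the plain roller lies in the nest against the upper stop, the keeper not yet across (x of plain_roller in the frame of gutter between 0.087 and 0.102 m and z of plain_roller in the frame of gutter between 0.0556439 and 0.0666439 m and angle between the y axis of plain_roller and the y axis of gutter, either way round below 0.2 rad and linear speed of plain_roller below 0.02 m/s and angular speed of plain_roller below 0.5 rad/s and value of joint keeper between -0.9 and 0.9 rad), for 0.2 s.
3. the keeper stands across the lane behind the plain roller (x of plain_roller in the frame of gutter between 0.087 and 0.102 m and z of plain_roller in the frame of gutter between 0.0556439 and 0.0666439 m and angle between the y axis of plain_roller and the y axis of gutter, either way round below 0.2 rad and ((y of plain_roller in the frame of gutter between 0.03 and 0.05 m and value of joint keeper below -1.25 rad) or (y of plain_roller in the frame of gutter between -0.05 and -0.03 m and value of joint keeper above 1.25 rad))), for 0.2 s.
At the end, for the whole second after the job is handed in: The plain roller is at rest in the nest of its lane, its axis within about 8 mm of touching the upper stop; the keeper arm is swung at least 1.25 rad (72 degrees) over that same lane; the spool-shaped roller is still at the low end of its lane (all of step 3 and linear speed of plain_roller below 0.02 m/s and angular speed of plain_roller below 0.5 rad/s and x of spool_roller in the frame of gutter below -0.085 m).
It fails at once if the plain roller is lifted off the lane floor (10 mm or more) (z of plain_roller in the frame of gutter above 0.076 m or (x of plain_roller in the frame of gutter below -0.06 m and z of plain_roller in the frame of gutter above 0.0584 m) or (x of plain_roller in the frame of gutter below -0.02 m and z of plain_roller in the frame of gutter above 0.0633 m) or (x of plain_roller in the frame of gutter below 0.02 m and z of plain_roller in the frame of gutter above 0.0682 m)).
It fails at once if the plain roller leaves its lane (y of plain_roller in the frame of gutter above 0.06 m or y of plain_roller in the frame of gutter below -0.06 m or y of plain_roller in the frame of gutter between -0.02 and 0.02 m).
It fails at once if the spool-shaped roller is moved by more than 20 mm (distance of spool_roller from where it was at the start of the episode above 0.02 m).
It fails at once if a bystander is moved by more than 20 mm (distance of any of loupe, relay_1, awl_amber from where it was at the start of the episode above 0.02 m).
It also fails if it takes over 48 s, if anything falls off the work surface, if the arm or the gripper's body presses on something with over 40 N, if the wrist force passes 120 N, or if a joint passes its speed limit or range.

### The arm

A 6-joint arm with a two-finger parallel gripper is mounted at the origin on a cart in front of the work surface, level with it; the furniture and walls round the work are solid. World frame = base frame: x ahead of the robot, y to its left, z up, the work surface at z = 0. Lengths are in m, angles in degrees, forces in N, time in s.
With the tool pointing down it reaches from about 0.225 to 0.725 m from the base axis. Payload 3.1 kg.
Tool frame: the origin (TCP) lies midway between the tips of the shut fingers; the grasp point (between the pads) lies 19 mm behind it; x points along the fingers, z is the direction in which the jaws open and shut, and the axes are right-handed (so a half turn about x gives the same grasp; the last joint's range is limited). The gripper opens to 85 mm and grips with 20 to 120 N. Pads are 22 mm wide; open, the fingers measure 114 mm over their backs; the gripper's body (76 mm by 85 mm) begins 54 mm behind the grasp point. The pads swing forward as they close: fully open they stand 13 mm farther back than shut.
Start: joints at [68.193, 2.75, 5.684, 92.934, 0, 82.678], TCP at [0.131, 0.508, 0.231] pointing down, gripper open.
Joint ranges: [-166.93, 166.93], [-56.73, 111.36], [-69.38, 81.34], [-121.58, 131.49], [-85.45, 84.26], [-180, 180]. Speed limits (degrees/s): [159.86, 159.86, 180, 180, 180, 180].

### API

Orientations are given as [roll, pitch, yaw] about the fixed x, y, z axes, in that order (R = Rz(yaw) Ry(pitch) Rx(roll)).
In Python, from cell import monitor, vision, order gives the robot as it stands. The module is installed in compiled form; this text tells all that it offers.
- The arm moves only by the tool send_rows, never from a script. Its argument "plan" is a list of rows, each a list of 7 numbers: the turn, a rotation vector about the tool's x, y, z in rad, then the shift along the tool's x, y, z in mm, then the closure, from 0 (fully open) to 1 (shut). A call has 1 to 5 rows; each row is the pose to reach, as a shift and turn from the pose commanded when the call began, along the tool's axes at that moment; what a row does not reach only later rows make up. A row lasts 1/12 s, in which the tool goes at most 41.7 mm and 7.16 degrees, less where a joint would pass 70% of its speed; a pose out of reach is approached as far as the arm can. A call with a gripper value outside its range is refused whole. The fingers move at their own pace and stop on an object; "newtons" is the grip in N (left out, the last holds). Time passes only in rows, so rows that repeat a pose let the fingers close. It gives the time, the measured TCP pose, the force and the opening at its end, in the units of the state.
- monitor.read_state(): the state, without advancing time (a new reading comes with each control period).
- vision.snapshot(name): name is "scene" or "top" or "wrist"; returns the picture (480x640x3 uint8, red, green, blue); there is no depth.
- vision.camera_params(name): a dict with "K" (3x3 intrinsics, pixels), "dist_coeffs" ([k1, k2, p1, p2, k3] as OpenCV has them; the pictures are not rectified), "T" (4x4, takes a point from camera to world coordinates). Camera axes: x right, y up, looking along -z (the intrinsics and any distortion apply to the point x, -y, -z); pixel columns grow to the right and rows downward; lengths in m; the calibration is good to about 2 mm. A picture is of the moment at which its call begins: read the wrist's pose just before it. camera_params takes no time and is no camera call; for the wrist camera it gives the pose at the moment of the call.
- order.job_done(): hands the job in, once; it reports no verdict.
The state is a dict: "clock": time; "q": joint angles; "joint_velocities": joint speeds; "joint_efforts": joint torques, N m; "ee_pos": TCP position; "ee_rot": TCP orientation; "ft_force": force on the tool from outside, world axes, zero at the start; "ft_torque": the same for the moment, N m; "opening": finger opening in m.
Only numpy, scipy, OpenCV 4.12 (cv2) and the standard library are available. Lean on these libraries where they do the work, as an engineer would, in place of code of your own. Each camera call takes 0.05 s, during which the arm holds its last target.

## Working session

There is one attempt and no reset: what is moved stays moved. The work goes in short steps, Python scripts to look and compute and a tool call to move; the robot and the scene stay as the last step left them, time stands still between calls to the robot, and variables do not carry over. Pictures are saved under pics/ and viewed, and the job is handed in when it is done.

Besides the shell and the picture viewer there is one more tool, called after ">>>" by a JSON object that holds its "name" and its "arguments", one argument or row to a line. send_rows: Moves the arm, as the interface text tells. Its arguments: {"type":"object","properties":{"plan":{"type":"array"},"newtons":{"type":"number"}},"required":["plan"]}

```bash
mkdir -p pics
python3 - <<'E'
from cell import monitor, vision
import cv2
print(monitor.read_state())
for n in ("scene","top","wrist"):
    p=vision.camera_params(n); print(n,p)
    cv2.imwrite(f"pics/{n}0.png",vision.snapshot(n)[:,:,::-1])
E
```

```text
{'clock': 0.0, 'q': array([6.81928929e+01, 2.79430681e+00, 5.59018199e+00, 9.29339645e+01,
       1.38570087e-03, 8.26767534e+01]), 'joint_velocities': array([-0.03282136,  0.08948636, -0.05569776,  0.0859693 ,  0.133705  ,
       -0.025302  ]), 'joint_efforts': array([ 1.09193975e-04, -3.38789248e+01,  3.20011961e+01,  2.03813083e-02,
       -2.84430444e-04,  1.70759641e-06]), 'ee_pos': array([0.13108573, 0.50772936, 0.23009182]), 'ee_rot': array([ 172.10182118,   89.86190374, -112.38204102]), 'ft_force': array([ 0.21555087, -0.3370701 ,  0.59384264]), 'ft_torque': array([-0.02726516, -0.07363781,  0.0370038 ]), 'opening': 0.0854240807786892}
scene {'K': array([[450.69905492,   0.        , 319.95111444],
       [  0.        , 450.69905492, 243.48042933],
       [  0.        ,   0.        ,   1.        ]]), 'dist_coeffs': array([0.03841733, 0.        , 0.        , 0.        , 0.        ]), 'T': array([[ 0.87386869,  0.30561183, -0.37809379,  0.16416179],
       [-0.48561303,  0.58566121, -0.64898454, -0.65123823],
       [ 0.02309752,  0.75073454,  0.66020008,  0.80109928],
       [ 
[... 461 characters left out ...]
     4.23539158e-02],
       [ 1.80531113e-02,  1.47453698e-01,  9.88904188e-01,
         1.46429659e+00],
       [ 0.00000000e+00,  0.00000000e+00,  0.00000000e+00,
         1.00000000e+00]])}
wrist {'K': array([[392.01615595,   0.        , 316.0961423 ],
       [  0.        , 392.01615595, 240.28291258],
       [  0.        ,   0.        ,   1.        ]]), 'dist_coeffs': array([-0.04187967,  0.        ,  0.        ,  0.        ,  0.        ]), 'T': array([[ 0.24931854, -0.91537185, -0.31612442,  0.04861247],
       [ 0.96841647,  0.23460408,  0.0844421 ,  0.52888637],
       [-0.00313184, -0.32719308,  0.94495232,  0.37344423],
       [ 0.        ,  0.        ,  0.        ,  1.        ]])}
```

View pics/scene0.png

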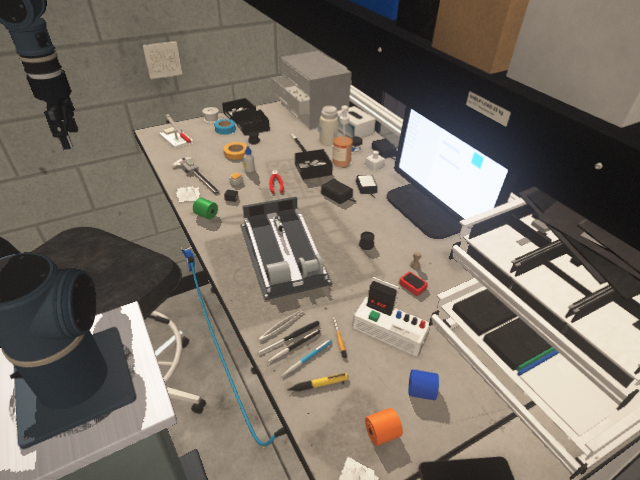

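View pics/top0.png

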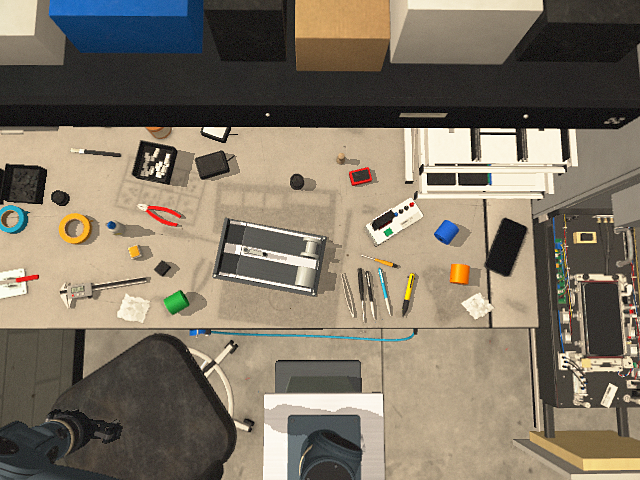

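View pics/wrist0.png

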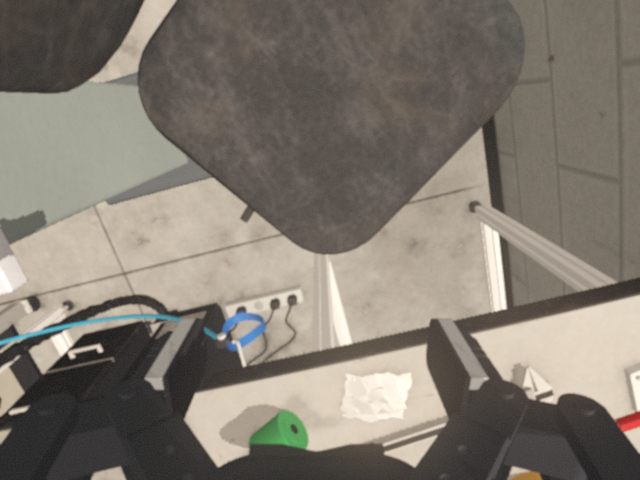

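Run:
```python
import cv2
a=cv2.imread("pics/top0.png")[205:310,200:340]; cv2.imwrite("pics/topc.png",cv2.resize(a,None,fx=5.6,fy=5.6,interpolation=cv2.INTER_CUBIC))
a=cv2.imread("pics/scene0.png")[185:305,230:340]; cv2.imwrite("pics/scenec.png",cv2.resize(a,None,fx=5,fy=5,interpolation=cv2.INTER_CUBIC))
```

```text
(no output)
```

View pics/topc.png

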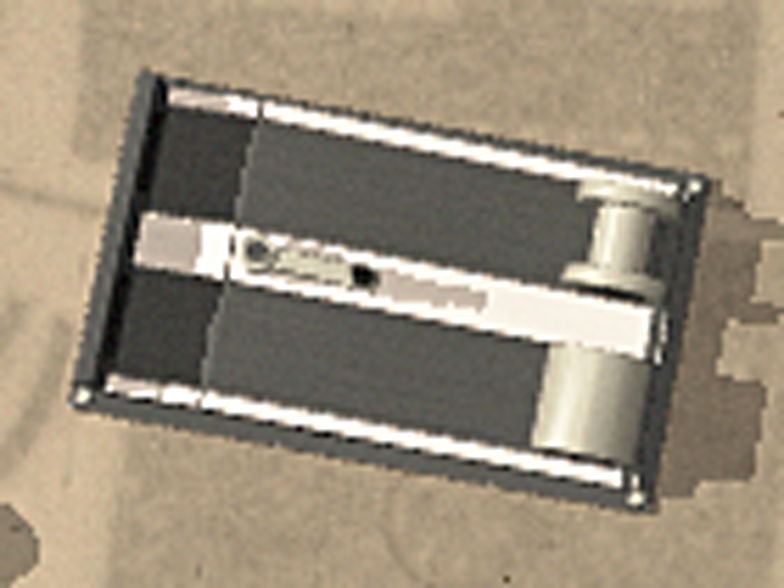

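View pics/scenec.png

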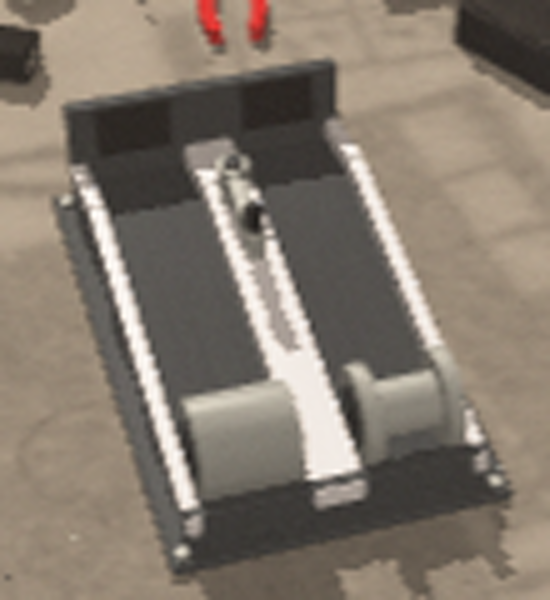

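```bash
cat > h.py <<'E'
import numpy as np, cv2
from cell import vision
def ray(name,px,P=None):
    P=P or vision.camera_params(name); K=P["K"];T=P["T"]
    u=cv2.undistortPoints(np.array([[px]],float),K,P["dist_coeffs"])[0,0]
    d=T[:3,:3]@np.array([u[0],-u[1],-1.]); return T[:3,3],d
def onz(name,px,z,P=None):
    o,d=ray(name,px,P); return o+d*(z-o[2])/d[2]
def proj(name,X,P=None):
    P=P or vision.camera_params(name);T=P["T"]
    c=T[:3,:3].T@(np.array(X,float)-T[:3,3])
    return cv2.projectPoints(np.array([[c[0],-c[1],-c[2]]]),np.zeros(3),np.zeros(3),P["K"],P["dist_coeffs"])[0][0,0]
E
python3 - <<'E'
from h import *
s=5.6
f=lambda u,v:(200+u/s-.4,205+v/s-.4)
g=lambda u,v:(230+u/5-.4,185+v/5-.4)
for n,px,z in [("plain",f(589,401),.043),("spool",f(620,240),.043),("stopA",f(148,72),.079),("stopB",f(78,402),.079),("stud",f(364,275),.086),("hinge",f(257,250),.076),("lowR",f(708,180),0.01),("lowL",f(655,510),0.01),("crestR",f(258,105),.052),("crestL",f(203,398),.052)]:
    print(n,onz("top",px,z).round(4))
for n,px,z in [("stopR",g(335,62),.079),("stopL",g(68,104),.079),("stud",g(257,205),.086),("hinge",g(236,160),.078)]:
    print("sc",n,onz("scene",px,z).round(4))
E
```

```text
plain [0.46   0.0503 0.043 ]
spool [0.5375 0.0354 0.043 ]
stopA [0.6129 0.2582 0.079 ]
stopB [0.4573 0.2872 0.079 ]
stud [0.5157 0.1547 0.086 ]
hinge [0.5287 0.2058 0.076 ]
lowR [ 0.5716 -0.0083  0.01  ]
lowL [0.4094 0.0184 0.01  ]
crestR [0.6018 0.2093 0.052 ]
crestL [0.4611 0.233  0.052 ]
sc stopR [0.6147 0.2569 0.079 ]
sc stopL [0.471  0.2874 0.079 ]
sc stud [0.52   0.1563 0.086 ]
sc hinge [0.5302 0.2038 0.078 ]
```

```bash
cat >> h.py <<'E'
from cell import monitor
from scipy.spatial.transform import Rotation as Ro
O=np.array([.516,.146,0.]); YAW=80.
def G(x,y,z): return O+Ro.from_euler('z',YAW,degrees=True).apply(np.array([x,y,z])/1000)
def invG(p): return Ro.from_euler('z',-YAW,degrees=True).apply(np.array(p)-O)*1000
def go(p,toolyaw=None,sgn=1):
    """toolyaw: world heading (deg) of tool y; tool x down"""
    s=monitor.read_state(); R=Ro.from_euler('xyz',s["ee_rot"],degrees=True); M=R.as_matrix()
    print("t",round(s["clock"],2),"F",s["ft_force"].round(1),"gutter",invG(s["ee_pos"]).round(1),"y heading",np.degrees(np.arctan2(M[1,1],M[0,1])).round(1),"q",s["q"].round(1))
    if toolyaw is None: toolyaw=np.degrees(np.arctan2(M[1,1],M[0,1]))
    a=np.radians(toolyaw); y=np.array([np.cos(a),np.sin(a),0]); x=np.array([0,0,-1.]); 
    W=Ro.from_matrix(np.c_[x,y,np.cross(x,y)])
    print("rot",(R.inv()*W).as_rotvec().round(3),"shift mm",(R.inv().apply(np.array(p)-s["ee_pos"])*1000).round(1))
E
python3 - <<'E'
from h import *
go(G(-155,40,160),80);go(G(-155,40,160),-100)
E
```

```text
t 0.15 F [ 1.  -0.1 -0.2] gutter [289.5 441.9 230.4] y heading 165.5 q [68.2  2.8  5.6 92.9  0.  82.7]
rot [ 1.493e+00 -2.000e-03  1.000e-03] shift mm [  71.  -435.4 -411.6]
t 0.15 F [ 1.  -0.1 -0.2] gutter [289.5 441.9 230.4] y heading 165.5 q [68.2  2.8  5.6 92.9  0.  82.7]
rot [-1.649e+00 -1.000e-03 -2.000e-03] shift mm [  71.  -435.4 -411.6]
```

>>> {"name": "send_rows", "arguments": {
  "plan": [
    [0.5,0,0,0,-145,-137,1],
    [0.5,0,0,0,-145,-137,1],
    [0.5,0,0,0,-145,-137,1],
    [0.5,0,0,0,-145,-137,1],
    [0.5,0,0,0,-145,-137,1]
  ],
  "newtons": 40
}}

```text
clock: 0.57
ee_pos: [0.2381, 0.3371, 0.231]
ee_rot: [-126.1, 89.9, -79.5]
ft_force: [1.4, 0.9, -0.6]
opening: 0.0253
```

```bash
python3 -c "
from h import *
go(G(-155,40,160),80)"
```

```text
t 0.57 F [ 1.4  0.9 -0.6] gutter [139.9 306.9 231. ] y heading 136.6 q [ 45.5 -13.9  -9.8  94.2  -0.1  88.9]
rot [ 0.988 -0.     0.001] shift mm [  71.4 -385.1  -99.3]
```

>>> {"name": "send_rows", "arguments": {
  "plan": [
    [0.6,0,0,0,-200,-50,1],
    [0.6,0,0,0,-200,-50,1],
    [0.6,0,0,0,-200,-50,1],
    [0.6,0,0,0,-200,-50,1],
    [0.6,0,0,0,-200,-50,1]
  ]
}}

```text
clock: 0.98
ee_pos: [0.3497, 0.1642, 0.2312]
ee_rot: [-7.9, 90.0, 4.3]
ft_force: [1.3, 0.7, 0.3]
opening: 0.0002
```

```bash
python3 -c "
from h import *
go(G(-155,40,160),80)"
```

```text
t 0.98 F [1.3 0.7 0.3] gutter [-11.  166.9 231.2] y heading 102.2 q [ 15.2 -17.9 -12.9  95.   -0.   93. ]
rot [ 0.387  0.    -0.   ] shift mm [  71.2 -181.2   63.2]
```

>>> {"name": "send_rows", "arguments": {
  "plan": [
    [0.38,0,0,20,-180,63,1],
    [0.38,0,0,20,-180,63,1],
    [0.38,0,0,20,-180,63,1],
    [0.38,0,0,20,-180,63,1],
    [0.38,0,0,20,-180,63,1]
  ]
}}

```text
clock: 1.4
ee_pos: [0.4508, 0.0005, 0.2102]
ee_rot: [-96.3, 89.9, -105.8]
ft_force: [-0.8, 0.3, 0.8]
opening: 0.0001
```

```bash
python3 -c "
from h import *
go(G(-155,40,160),80)
P=vision.camera_params('wrist');import pickle;pickle.dump(P,open('P1','wb'))
cv2.imwrite('pics/w1.png',vision.snapshot('wrist')[:,:,::-1]);go(G(-155,40,160),80)"
```

```text
t 1.4 F [-0.8  0.3  0.8] gutter [-154.6   39.   210.2] y heading 80.5 q [-8.4 -8.5 -7.6 91.  -0.1 91.1]
rot [ 0.009 -0.     0.001] shift mm [50.2 -0.3 -1. ]
t 1.45 F [ 2.6 -3.   0.6] gutter [-156.7   37.1  209.3] y heading 80.4 q [-8.6 -8.3 -7.5 90.8 -0.2 91. ]
rot [0.007 0.001 0.004] shift mm [49.3  1.9 -3. ]
```

View pics/w1.png

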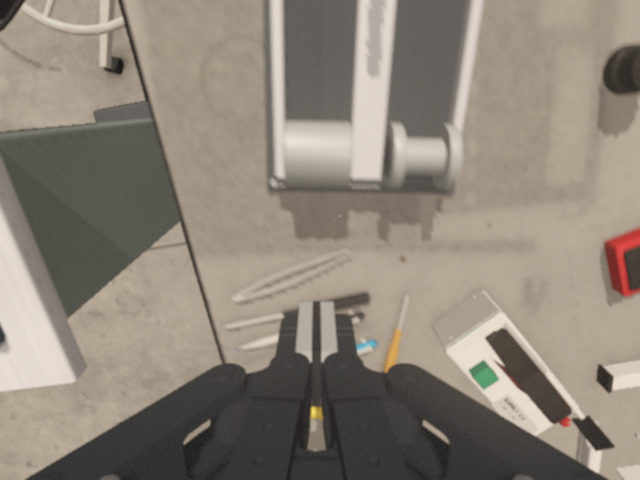

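```bash
python3 -c "
from h import *
import pickle;P=pickle.load(open('P1','rb'))
print(P['T'][:3,3], invG(P['T'][:3,3]))
for n,px,z in [('cornL',(270,189),.01),('cornR',(453,191),.01),('divlowL',(350,186),.026),('divlowR',(383,187),.026),('plain',(318,153),.043),('spool',(424,155),.043),('plainback',(318,187),.04),('divTopL',(360,5),.047),('divTopR',(392,5),.047)]:
    p=onz('wrist',px,z,P); print(n,p.round(4),invG(p).round(1))
"
python3 - <<'E'
import cv2
a=cv2.imread("pics/w1.png")[90:210,255:480]; cv2.imwrite("pics/w1c.png",cv2.resize(a,None,fx=3.5,fy=3.5,interpolation=cv2.INTER_CUBIC))
E
```

```text
[0.46391859 0.08366977 0.35330435] [-70.42713359  40.46664938 353.30434961]
cornL [0.4118 0.0198 0.01  ] [-142.3   80.7   10. ]
cornR [ 0.5726 -0.0085  0.01  ] [-142.3  -82.5   10. ]
divlowL [0.4814 0.0142 0.026 ] [-135.8   11.2   26. ]
divlowR [0.5088 0.0088 0.026 ] [-136.3  -16.8   26. ]
plain [0.4594 0.0477 0.043 ] [-106.6   38.6   43. ]
spool [0.5411 0.0328 0.043 ] [-107.1  -44.4   43. ]
plainback [0.455  0.0206 0.04  ] [-134.1   38.3   40. ]
divTopL [0.5048 0.1438 0.047 ] [-4.2 10.7 47. ]
divTopR [0.5267 0.1403 0.047 ] [ -3.8 -11.6  47. ]
```

View pics/w1c.png

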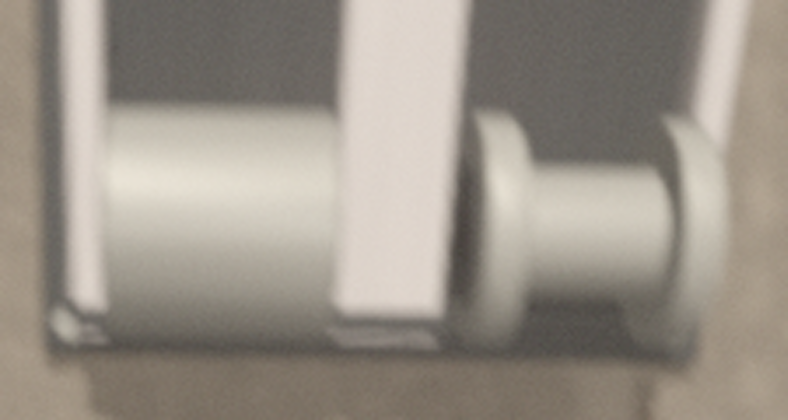

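```bash
sed -i 's/^O=.*/O=np.array([.517,.146,0.]); YAW=80.5/' h.py; python3 -c "
from h import *
go(G(-158,40,41),80.5)"
```

```text
t 1.45 F [ 2.6 -3.   0.6] gutter [-156.6   39.4  209.3] y heading 80.4 q [-8.6 -8.3 -7.5 90.8 -0.2 91. ]
rot [-0.002  0.001  0.004] shift mm [168.3  -0.8  -0.7]
```

>>> {"name": "send_rows", "arguments": {
  "plan": [
    [0,0,0,40,-1,0,1],
    [0,0,0,80,-2,0,1],
    [0,0,0,120,-2,0,1],
    [0,0,0,155,-2,0,1],
    [0,0,0,167,-2,0,1]
  ]
}}

```text
clock: 1.87
ee_pos: [0.444, 0.003, 0.0378]
ee_rot: [-179.6, 89.4, 171.1]
ft_force: [-1.6, 0.1, -0.1]
opening: 0.0003
```

```bash
python3 -c "
from h import *
go(G(-140,40,41),80.5)
cv2.imwrite('pics/w2.png',vision.snapshot('wrist')[:,:,::-1]);go(G(-135,40,41),80.5)"
```

```text
t 1.87 F [-1.6  0.1 -0.1] gutter [-153.1   48.4   37.8] y heading 80.7 q [ -8.3  -5.9 -25.   71.5   0.   91. ]
rot [ 0.004 -0.011  0.   ] shift mm [-3.3 13.1  8.4]
t 1.92 F [-1.1 -0.1 -1.1] gutter [-153.1   49.    37.2] y heading 80.7 q [ -8.3  -5.8 -25.   71.5   0.   91. ]
rot [ 0.004 -0.013  0.   ] shift mm [-3.9 18.1  9. ]
```

View pics/w2.png

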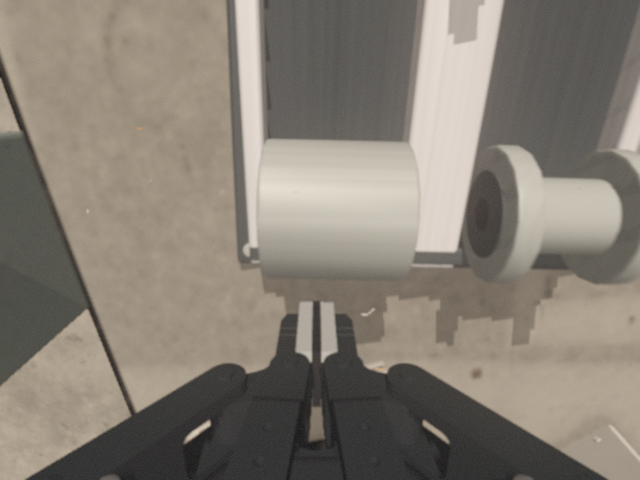

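>>> {"name": "send_rows", "arguments": {
  "plan": [
    [0,-0.013,0,-4,0,5,1],
    [0,-0.013,0,-4,2,9,1],
    [0,-0.013,0,-4,5,9,1],
    [0,-0.013,0,-4,5,9,1]
  ]
}}

```text
clock: 2.25
ee_pos: [0.4615, 0.0058, 0.051]
ee_rot: [1.6, 89.0, -7.7]
ft_force: [-0.6, 0.3, 1.1]
opening: 0.0001
```

```bash
python3 -c "
from h import *
go(G(-120,40,43),80.5)"
```

```text
t 2.25 F [-0.6  0.3  1.1] gutter [-147.4   31.6   51. ] y heading 80.8 q [ -7.6  -5.7 -23.2  71.4  -0.   91.6]
rot [ 0.004  0.018 -0.001] shift mm [ 7.8 27.5 -8.4]
```

>>> {"name": "send_rows", "arguments": {
  "plan": [
    [0,0,0,0,0,0,1],
    [0,0,0,0,0,0,1],
    [0,0,0,0,0,0,1],
    [0,0,0,0,0,0,1]
  ]
}}

```text
clock: 2.58
ee_pos: [0.4591, 0.0055, 0.0486]
ee_rot: [-0.2, 89.2, -9.4]
ft_force: [0.0, -0.6, -0.1]
opening: -0.0001
```

```bash
python3 -c "
from h import *
go(G(-130,40,43),80.5)
P=vision.camera_params('wrist')
cv2.imwrite('pics/w3.png',vision.snapshot('wrist')[:,:,::-1]);go(G(-130,40,43),80.5)"
```

```text
t 2.58 F [ 0.  -0.6 -0.1] gutter [-148.1   33.9   48.6] y heading 80.7 q [ -7.7  -5.6 -23.5  71.4  -0.   91.6]
rot [0.004 0.013 0.   ] shift mm [ 5.5 18.1 -6.1]
t 2.63 F [-0.4  0.5 -0.1] gutter [-148.1   34.    48.4] y heading 80.7 q [ -7.7  -5.6 -23.5  71.4  -0.   91.6]
rot [0.004 0.013 0.   ] shift mm [ 5.3 18.1 -6. ]
```

View pics/w3.png

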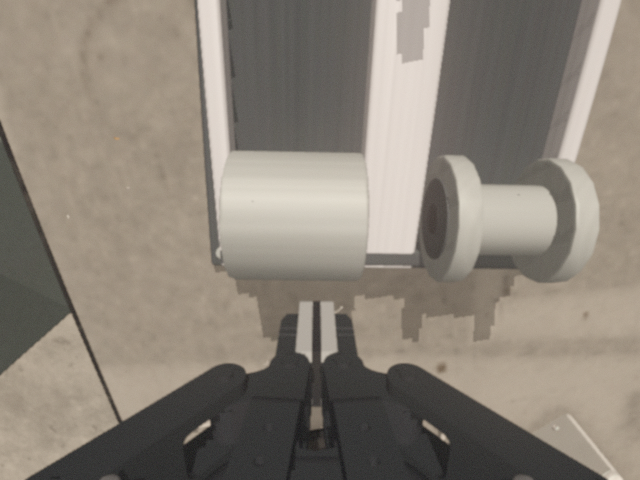

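>>> {"name": "send_rows", "arguments": {
  "plan": [
    [0,0.013,0,6,0,-7.5,1],
    [0,0.013,0,6,0,-7.5,1],
    [0,0.013,0,6,0,-7.5,1],
    [0,0.013,0,6,0,-7.5,1],
    [0,0.013,0,6,0,-7.5,1]
  ]
}}

```text
clock: 3.05
ee_pos: [0.4517, 0.0067, 0.0422]
ee_rot: [-48.5, 90.0, -57.7]
ft_force: [0.2, -0.3, -0.8]
opening: -0.0
```

```bash
python3 -c "
from h import *
go(G(-120,41.5,44),80.5)"
```

```text
t 3.05 F [ 0.2 -0.3 -0.8] gutter [-148.1   41.4   42.2] y heading 80.7 q [ -7.7  -5.6 -24.2  71.4  -0.   91.6]
rot [0.004 0.    0.   ] shift mm [-1.8 28.1  0. ]
```

>>> {"name": "send_rows", "arguments": {
  "plan": [
    [0,0,0,0,4,0,1],
    [0,0,0,-0.5,9,0,1],
    [0,0,0,-1,14,0,1],
    [0,0,0,-1.6,19,0,1],
    [0,0,0,-2.2,24,0,1]
  ]
}}

```text
clock: 3.47
ee_pos: [0.456, 0.0309, 0.0448]
ee_rot: [-15.2, 90.0, -24.5]
ft_force: [-0.0, -0.8, 1.3]
opening: -0.0
```

```bash
python3 -c "
from h import *
go(G(-80,41.5,49),80.5)
cv2.imwrite('pics/w4.png',vision.snapshot('wrist')[:,:,::-1]);go(G(-80,41.5,49),80.5)"
```

```text
t 3.47 F [-0.  -0.8  1.3] gutter [-123.6   41.2   44.8] y heading 80.7 q [ -4.5  -5.  -23.3  71.6  -0.   94.7]
rot [0.004 0.001 0.   ] shift mm [-4.2 43.6 -0.1]
t 3.52 F [-0.7 -0.3 -0.5] gutter [-122.6   41.3   44.8] y heading 80.8 q [ -4.5  -5.  -23.3  71.6   0.1  94.8]
rot [ 0.005  0.001 -0.001] shift mm [-4.1 42.6 -0. ]
```

View pics/w4.png

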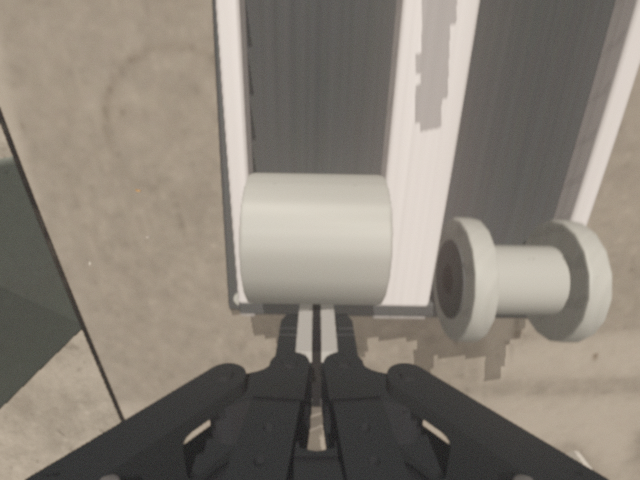

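>>> {"name": "send_rows", "arguments": {
  "plan": [
    [0,0,0,-0.6,5,0,1],
    [0,0,0,-1.4,11,0,1],
    [0,0,0,-2.1,17,0,1],
    [0,0,0,-2.9,23,0,1],
    [0,0,0,-3.6,29,0,1]
  ]
}}

```text
clock: 3.93
ee_pos: [0.4603, 0.0597, 0.0481]
ee_rot: [93.6, 90.0, 84.3]
ft_force: [0.5, -0.3, 1.6]
opening: 0.0
```

>>> {"name": "send_rows", "arguments": {
  "plan": [
    [0,0,0,-0.7,6,0,1],
    [0,0,0,-1.5,12,0,1],
    [0,0,0,-2.2,18,0,1],
    [0,0,0,-3,24,0,1],
    [0,0,0,-3.7,30,0,1]
  ]
}}

```text
clock: 4.35
ee_pos: [0.4651, 0.0893, 0.0518]
ee_rot: [-141.1, 90.0, -150.4]
ft_force: [-0.3, -0.9, 1.8]
opening: 0.0
```

```bash
python3 -c "
from h import *
go(G(-30,41.5,55),80.5)
cv2.imwrite('pics/w5.png',vision.snapshot('wrist')[:,:,::-1]);go(G(-30,41.5,55),80.5)"
```

```text
t 4.35 F [-0.3 -0.9  1.8] gutter [-64.5  41.8  51.8] y heading 80.7 q [  2.7  -2.7 -20.3  72.4  -0.  102. ]
rot [ 0.004 -0.     0.   ] shift mm [-3.2 34.5  0.4]
t 4.4 F [-0.4  0.9  0.8] gutter [-63.4  41.7  51.9] y heading 80.8 q [ 2.80e+00 -2.70e+00 -2.03e+01  7.23e+01  1.00e-01  1.02e+02]
rot [ 0.005  0.    -0.002] shift mm [-3.  33.4  0.3]
```

View pics/w5.png

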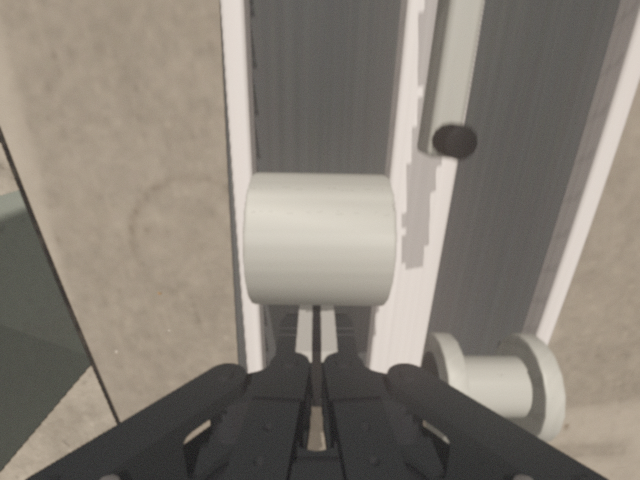

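>>> {"name": "send_rows", "arguments": {
  "plan": [
    [0,0,0,-0.7,6,0,1],
    [0,0,0,-1.5,12,0,1],
    [0,0,0,-2.2,18,0,1],
    [0,0,0,-3,24,0,1],
    [0,0,0,-3.7,30,0,1]
  ]
}}

```text
clock: 4.82
ee_pos: [0.47, 0.1188, 0.0555]
ee_rot: [-17.4, 90.0, -26.7]
ft_force: [-0.4, -0.5, 0.9]
opening: -0.0004
```

>>> {"name": "send_rows", "arguments": {
  "plan": [
    [0,0,0,-0.7,6,0,1],
    [0,0,0,-1.5,12,0,1],
    [0,0,0,-2.2,18,0,1],
    [0,0,0,-3,24,0,1],
    [0,0,0,-3.7,30,0,1]
  ]
}}

```text
clock: 5.23
ee_pos: [0.4748, 0.1485, 0.0592]
ee_rot: [-148.8, 90.0, -158.1]
ft_force: [-0.6, -1.9, 1.9]
opening: -0.0001
```

```bash
python3 -c "
from h import *
go(G(48,41.5,63),80.5)
cv2.imwrite('pics/w6.png',vision.snapshot('wrist')[:,:,::-1]);go(G(48,41.5,63),80.5)"
```

```text
t 5.23 F [-0.6 -1.9  1.9] gutter [-4.5 42.  59.2] y heading 80.7 q [  9.6   0.6 -16.2  73.2  -0.  108.9]
rot [ 0.004 -0.     0.   ] shift mm [-3.8 52.5  0.7]
t 5.28 F [-0.3  0.1 -0.4] gutter [-3.3 41.9 59.3] y heading 80.8 q [ 9.700e+00  6.000e-01 -1.620e+01  7.310e+01  1.000e-01  1.089e+02]
rot [ 0.005  0.    -0.002] shift mm [-3.6 51.3  0.7]
```

View pics/w6.png

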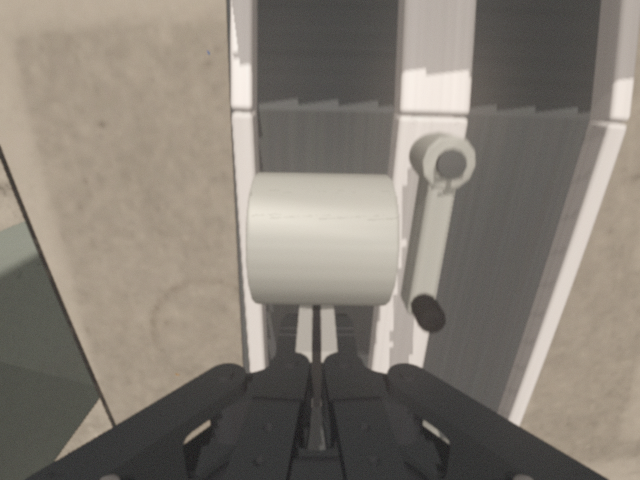

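>>> {"name": "send_rows", "arguments": {
  "plan": [
    [0,0,0,-0.5,4,-0.3,1],
    [0,0,0,-1.2,9,-0.5,1],
    [0,0,0,-1.8,14,-0.5,1]
  ]
}}

```text
clock: 5.53
ee_pos: [0.4765, 0.162, 0.061]
ee_rot: [-103.8, 90.0, -113.1]
ft_force: [-1.7, -1.0, 1.3]
opening: 0.0003
```

```bash
python3 -c "
from h import *
cv2.imwrite('pics/w7.png',vision.snapshot('wrist')[:,:,::-1]);go(G(48,41.5,63),80.5)
cv2.imwrite('pics/s7.png',cv2.resize(vision.snapshot('scene')[150:320,200:370,::-1],None,fx=3.5,fy=3.5))"
```

```text
t 5.58 F [0.2 0.3 0.3] gutter [10.2 42.4 61.1] y heading 80.7 q [ 1.120e+01  1.400e+00 -1.510e+01  7.340e+01  1.000e-01  1.105e+02]
rot [ 0.004  0.    -0.001] shift mm [-1.8 37.8  1.1]
```

View pics/w7.png

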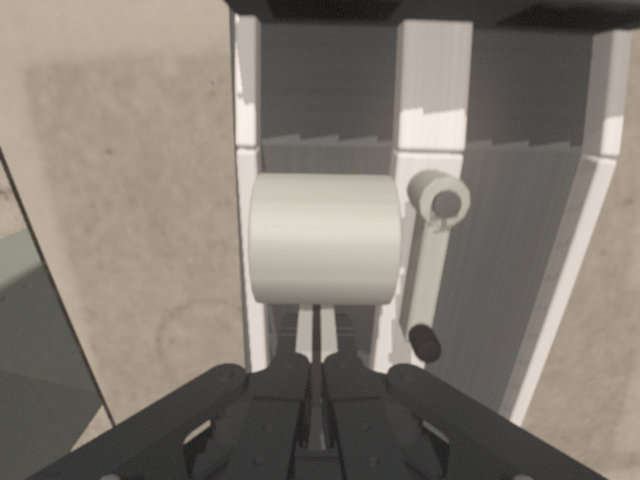

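View pics/s7.png

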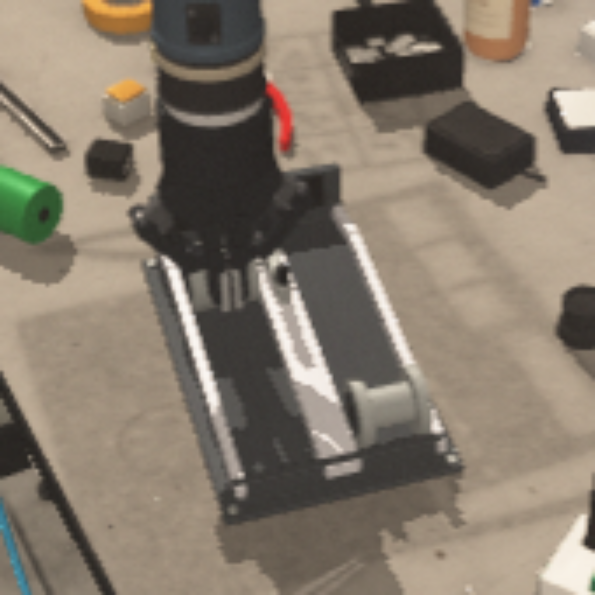

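>>> {"name": "send_rows", "arguments": {
  "plan": [
    [0,0,0,-0.6,5,0.5,1],
    [0,0,0,-1.2,10,0.8,1],
    [0,0,0,-1.9,15,1,1],
    [0,0,0,-2.5,20,1,1],
    [0,0,0,-3.1,25,1,1]
  ]
}}

```text
clock: 6.05
ee_pos: [0.4818, 0.1868, 0.0642]
ee_rot: [11.0, 90.0, 1.8]
ft_force: [0.2, -1.6, 1.1]
opening: -0.0
```

```bash
python3 -c "
from h import *
cv2.imwrite('pics/w8.png',vision.snapshot('wrist')[:,:,::-1]);go(G(48,41.5,65),80.5)"
```

```text
t 6.1 F [ 0.8  0.8 -0.1] gutter [35.4 41.5 64.3] y heading 80.8 q [ 1.380e+01  3.300e+00 -1.290e+01  7.380e+01  1.000e-01  1.131e+02]
rot [ 0.005  0.    -0.002] shift mm [-0.7 12.6  0. ]
```

View pics/w8.png

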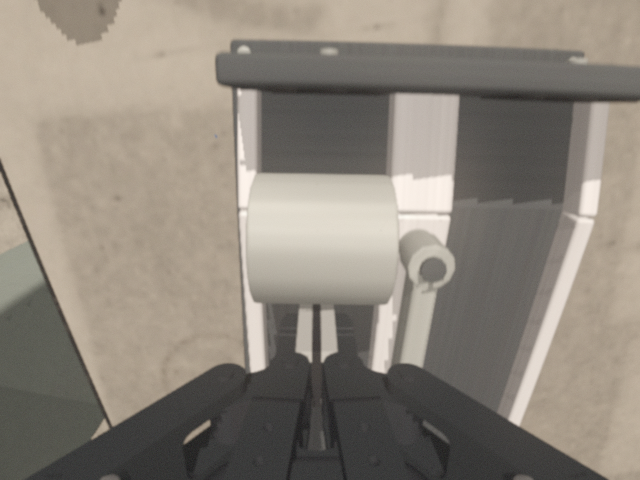

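>>> {"name": "send_rows", "arguments": {
  "plan": [
    [0,0,0,-0.3,3,0,1],
    [0,0,0,-0.3,6,0,1],
    [0,0,0,-0.3,9,0,1],
    [0,0,0,-0.3,12,0,1],
    [0,0,0,0,15,0,1]
  ]
}}

```text
clock: 6.52
ee_pos: [0.4839, 0.2015, 0.0639]
ee_rot: [130.7, 90.0, 121.4]
ft_force: [0.1, -0.3, 0.2]
opening: -0.0001
```

>>> {"name": "send_rows", "arguments": {
  "plan": [
    [0,0,0,0,1,0,1],
    [0,0,0,0,1,0,1],
    [0,0,0,0,1,0,1],
    [0,0,0,0,1,0,1],
    [0,0,0,0,1,0,1]
  ]
}}

```text
clock: 6.93
ee_pos: [0.4841, 0.202, 0.064]
ee_rot: [167.2, 90.0, 157.9]
ft_force: [0.1, -0.0, 0.4]
opening: -0.0001
```

```bash
python3 -c "
from h import *
cv2.imwrite('pics/w9.png',vision.snapshot('wrist')[:,:,::-1]);go(G(30,41.5,65),80.5)"
```

```text
t 6.98 F [-1.1 -0.1 -0.5] gutter [49.8 41.7 64. ] y heading 80.7 q [ 15.3   4.4 -11.7  73.9  -0.  114.6]
rot [ 0.004 -0.     0.   ] shift mm [ -1.  -19.8   0.1]
```

View pics/w9.png

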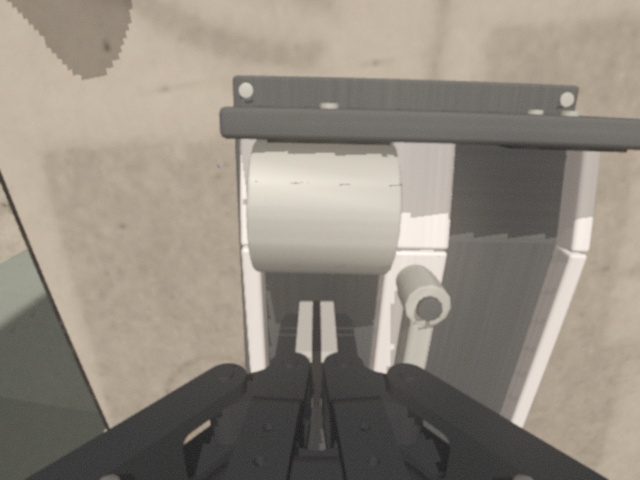

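>>> {"name": "send_rows", "arguments": {
  "plan": [
    [0,0,0,-20,-5,0,1],
    [0,0,0,-60,-15,0,1],
    [0,0,0,-90,-40,0,1],
    [0,0,0,-90,-80,0,1],
    [0,0,0,-90,-120,20,1]
  ]
}}

```text
clock: 7.4
ee_pos: [0.4831, 0.0833, 0.1573]
ee_rot: [17.6, 89.8, 8.5]
ft_force: [0.7, 0.0, -1.3]
opening: 0.0
```

>>> {"name": "send_rows", "arguments": {
  "plan": [
    [0,0,0,0,-5,10,1],
    [0,0,0,0,-5,10,1],
    [0,0,0,0,-5,10,1],
    [0,0,0,0,-5,10,1]
  ]
}}

```text
clock: 7.73
ee_pos: [0.4922, 0.0775, 0.1537]
ee_rot: [161.3, 89.9, 152.0]
ft_force: [-0.6, 0.6, 0.5]
opening: 0.0001
```

```bash
python3 -c "
from h import *
import pickle
go(G(-40,-20,100),125.5)
P=vision.camera_params('wrist');pickle.dump(P,open('P2','wb'))
cv2.imwrite('pics/w10.png',vision.snapshot('wrist')[:,:,::-1])"
```

```text
t 7.73 F [-0.6  0.6  0.5] gutter [-71.7  13.1 153.7] y heading 80.7 q [  1.2  -1.4  -7.3  84.1   0.  100.5]
rot [-0.781 -0.001 -0.001] shift mm [53.6 31.5 33.3]
```

View pics/w10.png

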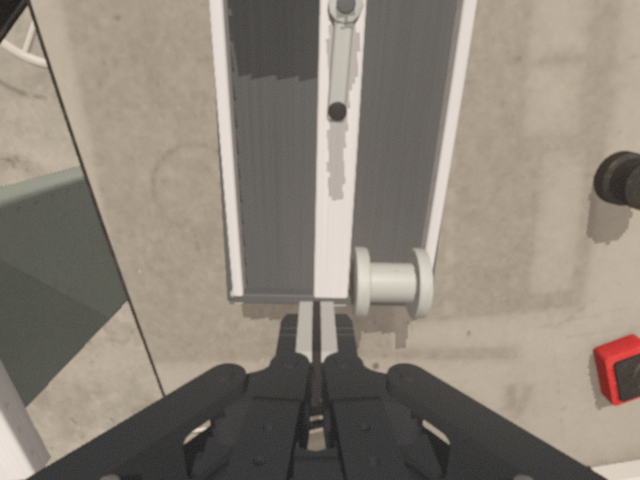

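```bash
python3 -c "
from h import *
import pickle;P=pickle.load(open('P2','rb'))
for n,px,z in [('studtop',(338,111),.086),('hinge',(346,7),.08)]:
    print(n,invG(onz('wrist',px,z,P)).round(1))
"
```

```text
studtop [ 9.4  3.1 86. ]
hinge [58.5 -0.1 80. ]
```

```bash
python3 -c "
from h import *
go(G(-15,-14,105),125.5)"
```

```text
t 7.78 F [0.1 0.6 0.1] gutter [-71.4  13.3 153.6] y heading 80.8 q [  1.2  -1.4  -7.3  84.1   0.  100.5]
rot [-0.78  -0.001 -0.001] shift mm [48.6 56.3 27.6]
```

>>> {"name": "send_rows", "arguments": {
  "plan": [
    [-0.12,0,0,0,10,27,1],
    [-0.24,0,0,0,20,27,1],
    [-0.36,0,0,10,30,27,1],
    [-0.48,0,0,20,40,27,1],
    [-0.6,0,0,30,50,27,1]
  ]
}}

```text
clock: 8.2
ee_pos: [0.527, 0.1237, 0.1235]
ee_rot: [130.6, 90.0, 156.2]
ft_force: [-0.7, 0.4, -0.2]
opening: 0.0002
```

>>> {"name": "send_rows", "arguments": {
  "plan": [
    [-0.12,0,0,8,2,-2,1],
    [-0.18,0,0,16,4,-4,1],
    [-0.18,0,0,16,4,-4,1],
    [-0.18,0,0,16,4,-4,1],
    [-0.18,0,0,16,4,-4,1]
  ]
}}

```text
clock: 8.62
ee_pos: [0.5221, 0.1244, 0.1084]
ee_rot: [-31.4, 90.0, 4.0]
ft_force: [-0.0, -0.1, 1.0]
opening: 0.0002
```

```bash
python3 -c "
from h import *
go(G(-15,-14,77),125.5)"
```

```text
t 8.62 F [-0.  -0.1  1. ] gutter [-20.5  -8.6 108.4] y heading 125.4 q [ 6.2  4.9 -6.  79.  -0.  60.8]
rot [-0.002  0.     0.   ] shift mm [31.4  0.1  7.7]
```

>>> {"name": "send_rows", "arguments": {
  "plan": [
    [0,0,0,0,-2,7,1],
    [0,0,0,15,-2,7,1],
    [0,0,0,31,-2,7,1],
    [0,0,0,31,-2,7,1],
    [0,0,0,31,-2,7,1]
  ]
}}

```text
clock: 9.03
ee_pos: [0.5287, 0.1261, 0.0766]
ee_rot: [148.8, 89.9, -175.8]
ft_force: [-0.7, -0.2, -0.2]
opening: 0.0001
```

```bash
python3 -c "
from h import *
cv2.imwrite('pics/w11.png',vision.snapshot('wrist')[:,:,::-1])
go(G(44,45,77),125.5)"
```

```text
t 9.08 F [ 0.1 -0.6  0.2] gutter [-17.6 -15.5  77.5] y heading 125.4 q [ 6.3  6.8 -7.5 75.6  0.  61. ]
rot [-0.002  0.     0.   ] shift mm [ 0.5 86.3  0.6]
```

View pics/w11.png

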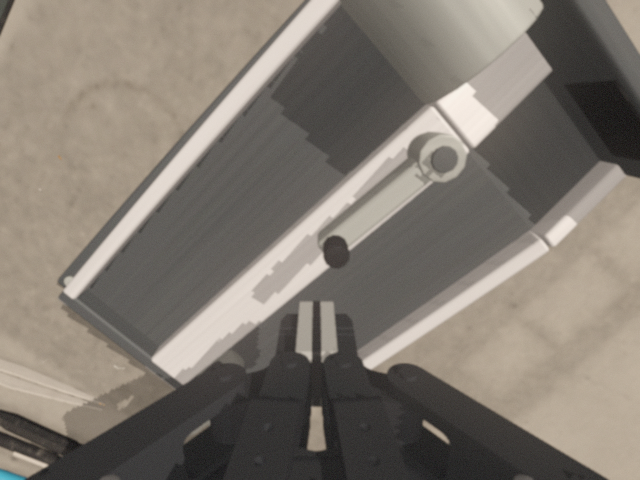

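>>> {"name": "send_rows", "arguments": {
  "plan": [
    [0,0,0,0,2,4,1],
    [0,0,0,0,7,4,1],
    [0,0,0,0,13,3,1],
    [0,0,0,0,20,0,1],
    [0,0,0,0,27,-3,1]
  ]
}}

```text
clock: 9.5
ee_pos: [0.5103, 0.1464, 0.0774]
ee_rot: [-109.8, 89.9, -74.4]
ft_force: [0.2, -0.9, -0.4]
opening: -0.0002
```

```bash
python3 -c "
from h import *
cv2.imwrite('pics/w12.png',vision.snapshot('wrist')[:,:,::-1])
go(G(44,45,77),125.5)"
```

```text
t 9.55 F [-1.6  0.5 -0.2] gutter [ 0.1  8.4 77.2] y heading 125.5 q [ 8.9  4.8 -9.7 75.5  0.  63.4]
rot [-0.001 -0.001 -0.001] shift mm [ 0.3 57.   5.1]
```

View pics/w12.png

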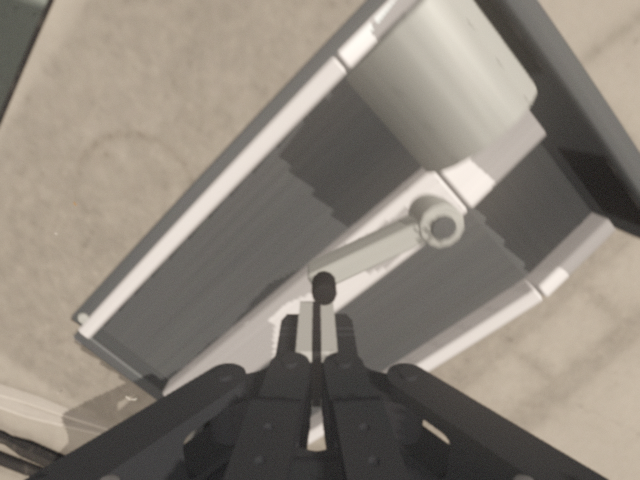

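>>> {"name": "send_rows", "arguments": {
  "plan": [
    [0,0,0,0,7,-1,1],
    [0,0,0,0,14,-3,1],
    [0,0,0,0,20,-3,1],
    [0,0,0,0,26,-2.5,1],
    [0,0,0,0,32,-1.5,1]
  ]
}}

```text
clock: 9.97
ee_pos: [0.4906, 0.1722, 0.077]
ee_rot: [65.9, 90.0, 101.3]
ft_force: [0.0, -0.5, 0.1]
opening: -0.0001
```

```bash
python3 -c "
from h import *
cv2.imwrite('pics/w13.png',vision.snapshot('wrist')[:,:,::-1])
go(G(44,45,77),125.5)"
```

```text
t 10.02 F [-1.1  0.4  1. ] gutter [22.5 31.  77. ] y heading 125.5 q [ 12.    3.3 -11.4  75.3   0.1  66.5]
rot [-0.     0.    -0.001] shift mm [ 0.  25.2  5.3]
```

View pics/w13.png

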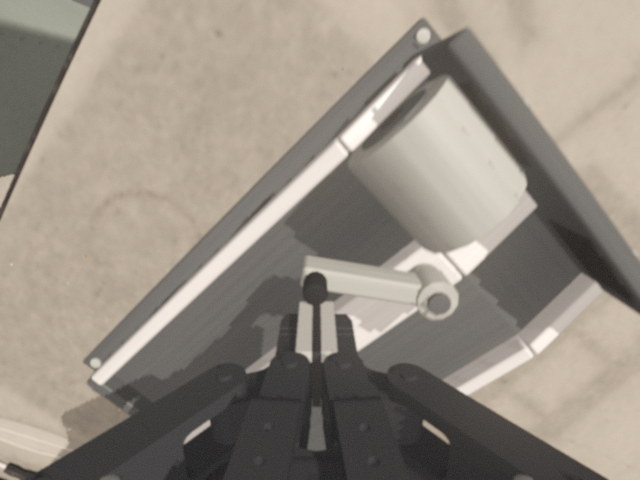

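>>> {"name": "send_rows", "arguments": {
  "plan": [
    [0,0,0,0,5,0,1],
    [0,0,0,0,10,2,1],
    [0,0,0,0,14,4,1],
    [0,0,0,0,18,6,1],
    [0,0,0,0,22,8.5,1]
  ]
}}

```text
clock: 10.43
ee_pos: [0.4852, 0.1949, 0.077]
ee_rot: [172.3, 90.0, -152.3]
ft_force: [-0.4, 0.3, -0.3]
opening: -0.0001
```

```bash
python3 -c "
from h import *
cv2.imwrite('pics/w14.png',vision.snapshot('wrist')[:,:,::-1])
go(G(44,45,77),125.5)"
```

```text
t 10.48 F [ 0.2  0.7 -1.6] gutter [43.8 39.6 77. ] y heading 125.5 q [ 14.6   3.8 -10.9  75.3   0.1  69.1]
rot [-0.001  0.001 -0.001] shift mm [-0.   3.9 -3.7]
```

View pics/w14.png

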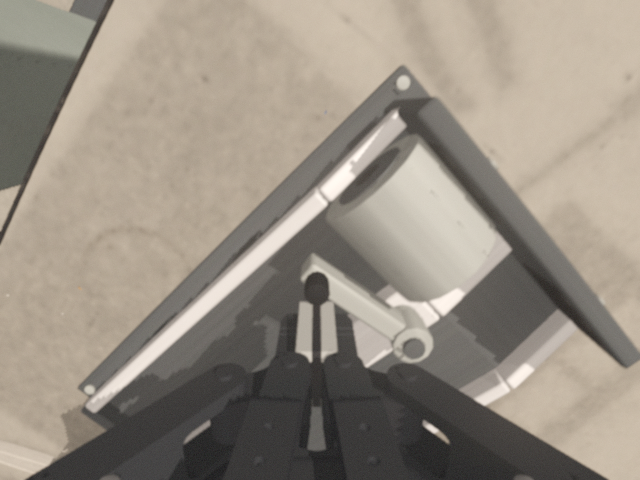

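>>> {"name": "send_rows", "arguments": {
  "plan": [
    [0,0,0,0,1.5,0.5,1],
    [0,0,0,0,3,1,1],
    [0,0,0,0,3,1,1]
  ]
}}

```text
clock: 10.73
ee_pos: [0.4846, 0.1977, 0.0771]
ee_rot: [-8.1, 90.0, 27.3]
ft_force: [0.5, -0.8, -0.0]
opening: -0.0003
```

>>> {"name": "send_rows", "arguments": {
  "plan": [
    [0,0,0,0,-10,0,1],
    [0,0,0,0,-20,0,1],
    [0,0,0,-40,-40,0,1],
    [0,0,0,-80,-70,0,1],
    [0,0,0,-80,-70,0,1]
  ]
}}

```text
clock: 11.15
ee_pos: [0.5292, 0.1375, 0.1622]
ee_rot: [-39.8, 89.5, -4.6]
ft_force: [1.0, -0.1, 1.5]
opening: 0.0001
```

```bash
python3 -c "
from h import *
go(G(44,45,77),125.5)
P=vision.camera_params('wrist');import pickle;pickle.dump(P,open('P3','wb'))
cv2.imwrite('pics/w15.png',vision.snapshot('wrist')[:,:,::-1])
cv2.imwrite('pics/t15.png',cv2.resize(vision.snapshot('top')[205:310,200:340,::-1],None,fx=5.6,fy=5.6))
cv2.imwrite('pics/s15.png',vision.snapshot('scene')[:,:,::-1])
"
```

```text
t 11.15 F [ 1.  -0.1  1.5] gutter [ -6.4 -13.5 162.2] y heading 125.2 q [ 7.6  5.2  0.4 84.7 -0.1 62.4]
rot [-0.005  0.007  0.006] shift mm [84.7 77.4 -6.6]
```

View pics/w15.png

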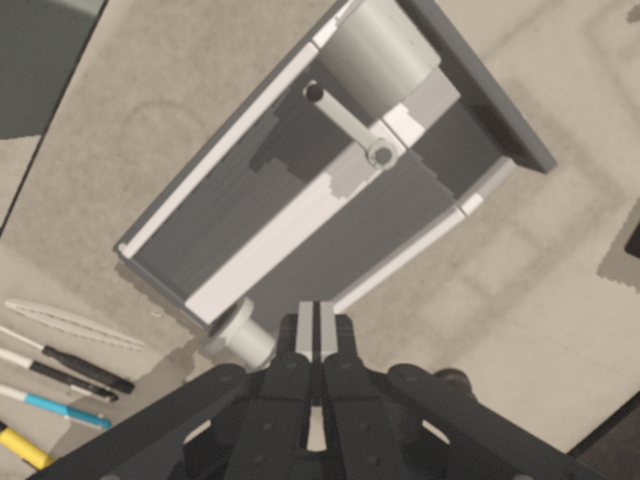

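View pics/s15.png

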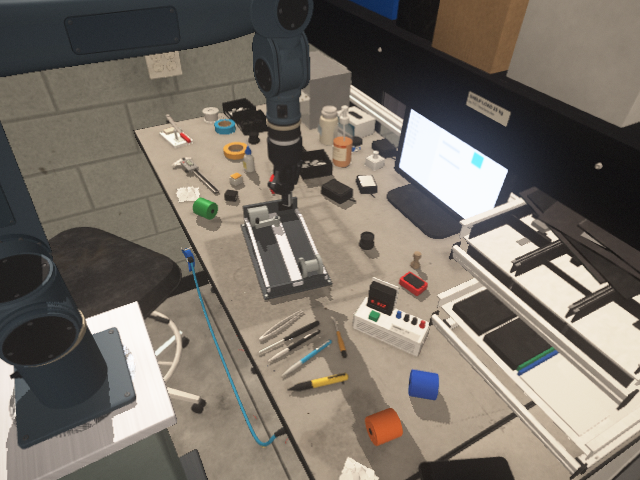

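```bash
python3 -c "
from h import *
import pickle;P=pickle.load(open('P3','rb'))
a=invG(onz('wrist',(315,91),.086,P));b=invG(onz('wrist',(383,154),.08,P));print(a,b,np.arctan2(a[1]-b[1],b[0]-a[0]))
c=invG(onz('wrist',(380,55),.065,P));print('roller~',c)
"
```

```text
[57.65479459 51.48059091 86.        ] [61.07696115  0.57644079 80.        ] 1.5036696794673294
roller~ [97.49959228 39.44536316 65.        ]
```

Keeper at about 1.50 rad (needed: 1.25) over the +y lane, the roller at x ≈ 97 mm and y ≈ 39 mm in the nest, and the spool is in its place.

```bash
python3 -c "
from cell import order
print(order.job_done())"
```

```text
the job is handed in; nothing more can be done
None
```

I pushed the plain roller, which was in the +y lane, up the slope with shut fingertips until it rolled over the crest. It settled against the stop. I then pushed the keeper stud along its arc until the arm stood across that lane, drew the arm back and handed the job in at about 11.3 s (limit 48 s).

**Last checks, wrist view with the arm drawn back:**
- **Roller:** roughly x = 97, y = 39 mm, measured on an assumed height. It lies touching the stop (nominal x = 95).
- **Keeper:** about 1.50 rad over the roller's lane; 1.25 was needed.
- **Spool and bystanders:** the spool is still at the low end of its lane. The loupe, relay block and awl look untouched in the scene picture. I judged all of these by eye and did not measure them.
- **Forces:** they stayed within about 4 N in every reading.

**What disagreed:**
- Camera estimates of the gutter's place differed by up to about 3 mm and 1–2 degrees between views.
- Early in the approach the arm lagged its command. The fingertips stood up to about 9 mm off to the side until I let the arm settle and corrected it before touching the roller.

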